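Tighten the spindle lock ring with the pin spanner

ROBOT

A 7-joint arm with a two-finger parallel gripper is mounted at the origin on a cart in front of the work surface, level with it; the furniture and walls round the work are solid. World frame = base frame: x ahead of the robot, y to its left, z up, the work surface at z = 0. Lengths are in m, angles in rad, forces in N, time in s.
With the tool pointing down it reaches from about 0.425 to 0.95 m from the base axis. Payload 4.7 kg.
Tool frame: the origin (TCP) lies midway between the tips of the shut fingers; the grasp point (between the pads) lies 19 mm behind it; z points along the fingers, y is the line along which they close (so a half turn about z gives the same grasp; the last joint's range is limited). The gripper opens to 85 mm and grips with 20 to 120 N. Pads are 22 mm wide; open, the fingers measure 114 mm over their backs; the gripper's body (76 mm by 85 mm) begins 54 mm behind the grasp point. The pads swing forward as they close: fully open they stand 13 mm farther back than shut.
Start: joints at [1.305, 0.469, -0.049, 1.532, 0.024, 1.141, -0.082], TCP at [0.158, -0.656, 0.231] pointing down, gripper open.
Joint ranges: [-2.59, 2.59], [-0.33, 1.99], [-1.39, 1.29], [0.1, 2.45], [-1.04, 4.18], [0.21, 1.99], [-2.66, 2.66]. Speed limits (rad/s): [2.57, 2.57, 3.14, 3.14, 3.14, 3.14, 3.14].

INTERFACE

Orientations are given as a unit quaternion [x, y, z, w].
In Python, from cell import goto, move_l, move_joints, release, clamp, dwell, inverse_kinematics, get_state, snapshot, calibration, PlanningError, hand_in, recognise, landmark_of gives the robot as it stands. Calls block until the motion is done:
- goto(position, orientation): joint-space move of the TCP to a pose.
- move_l(position, ori=None, max_speed=0.15, max_force=None): straight line of the TCP; ori=None keeps the orientation; max_speed is the mean speed in m/s. With max_force (N) it stops when the force on the tool has changed by that much, and returns True; else False.
- move_joints(angles): joint-space move.
- release() and clamp(): open the fingers fully, or close them until they stop; the grip force is fixed at half the most.
- dwell(seconds).
- inverse_kinematics(position, orientation): joint angles nearest the present ones, or None.
- get_state(): the state.
- snapshot(name): name is "scene" or "top"; returns the picture (420x560x3 uint8, red, green, blue); there is no depth.
- calibration(name): a dict with "intrinsics" (3x3 intrinsics, pixels), "R" (3x3) and "t" (3): a world point X has camera coordinates R X + t. Camera axes: x right, y down, z forward; pixel columns grow to the right and rows downward; lengths in m; the calibration is good to about 2 mm. A picture is of the moment at which its call begins. calibration takes no time and is no camera call.
A pose or a line that the arm cannot do raises PlanningError and nothing moves.
- hand_in(): hands the job in; it is judged then, once.
Trained networks look in the newest picture that a camera, given by its name, has taken for a name from the list of things; names that differ only in an ending like _2 or _b are one class to them, and where a whole thing is asked for, a point or a joint stands for the part that bears it (a point fixed in the world has none). Each returns a list of dicts, best first, with "p" (0 to 1); they miss things now and then, are a little off and sometimes report something else, mostly with a low value. They report only what shows in the picture. A call takes as long as a camera call.
- recognise(camera, thing): "location" ([x, y, z] in m, in world coordinates, good to about 4 mm: the middle of the surface that is visible of it).
- landmark_of(camera, thing): "location" ([x, y, z] in m, in world coordinates, good to about 4 mm: a listed point, or the origin of a listed thing).
The state is a dict: "t": time; "joints": joint angles; "qd": joint speeds; "tau": joint torques, N m; "position": TCP position; "tcp_rot": TCP orientation; "ft_force": force on the tool from outside, world axes, zero at the start; "torque": the same for the moment, N m; "width": opening from 0.0 (shut) to 1.0 (fully open); "grip_force": force on a finger pad.
Only numpy, scipy, OpenCV 4.12 (cv2) and the standard library are available. Lean on these libraries where they do the work, as an engineer would, in place of code of your own. Each camera call takes 0.05 s, during which the arm holds its last target. There are 200 camera calls.

TASK

Pull the cabinet's drawer open and take out the two-pin spanner. Set both of its prongs down into a pair of opposite holes of the lock ring on the spindle head, and with the spanner (not with the fingers) turn the ring clockwise, seen from above, until it comes up tight against its stop. Then lift the spanner off and lay it back down flat in the open drawer, without shoving about the loose things on the bench.

Things in the scene. Friction and masses are not known exactly. Their poses are not given: they have to be found in the camera images.
- cabinet_drawer0 (a joint): travel of the drawer of the low wooden cabinet, m: 0 shut, 0.149 fully out; starts 0 to 0.015. It slides towards the cabinet's front (the cabinet's -x, roughly towards the robot) against about 1 N of friction plus 4 N per m/s.
- cabinet: low fixed wooden cabinet with one drawer, 220 mm deep (x), 280 mm wide (y), 90 mm high; origin at the centre of its underside; its front looks along its -x. With the drawer 140 mm out, the cabinet's top covers only what lies more than 45 mm behind the drawer's middle.
- cabinet_drawer0_handle (a point): middle of the drawer's handle: a level round steel bar, 11 mm thick, 120 mm long, 52 mm over the bench. Two 8 mm stays, 51 mm either side of the middle, hold it 35 mm off the drawer front: a gap of 29 mm behind it, open above. The front's upper edge is 25 mm higher than the bar's middle. x into the cabinet (drawer opens along -x), y along the bar, z up.
- drawer_floor (a point): centre of the drawer's inner floor, on its upper face, 22 mm over the bench; x into the cabinet, y along the drawer's width, z up. Moves with the drawer. Inside, the drawer is 175 mm deep and 238 mm wide, its side and back walls 46 mm high over the floor, its front board 55 mm.
- pin_spanner: dark steel two-pin spanner, 0.15 to 0.3 kg, 159 mm long, standing in the drawer prongs down, handle to the left. Origin midway between the prong tips, at tip level; z up, handle along -x. Cross head 84 mm wide (y), 20 mm (x), 16 to 28 mm over tip level. Handle bar 14 mm wide, 20 to 46 mm over tip level, ends at x = -142 mm in a 14 mm thick foot down to tip level, so it stands level.
- prong_a (a point): tip of the spanner's prong at its y = +32 mm: a round pin, 8 mm thick with a round tip, 16 mm long under the cross head
- prong_b (a point): tip of the spanner's other prong, alike, at its y = -32 mm
- handle_grip (a point): point in the spanner's handle bar, 55 mm behind its origin and 34 mm over prong tip level, about at its centre of mass: a good place to grip, across the 14 mm width
- spindle_head: fixed grey cast spindle head on a square base plate (124 mm, 10 mm thick); origin at the centre of its underside, z up. Above the plate it is at most 100 mm across. The ring on its top is turned by the spanner.
- lock_face (a point): centre of the lock ring's flat upper face, on its upright axis, 70 mm over the bench. The steel ring is 92 mm across; in its face are six round holes, 12 mm wide, 14 mm deep, every 60 degrees on a circle of 32 mm radius. Nothing listed tells which way the holes stand (this point does not turn with the ring): look or feel for them. The spindle end stays below the face.
- lock_ring (a joint): turn of the lock ring, rad: 0 loose, 1.0 hard against its stop (tight); grows clockwise seen from above; starts at 0.25 to 0.55. It turns against steady friction of about 0.35 N m and stays where it is left; a light press (under 10 N) of the prongs on its face does not turn it.
- bowl: small brown turned bowl, 69 mm wide, 35 mm high, loose bystander; origin under its centre
- wax_tin: flat round tin, 71 mm wide, 24 mm high, loose bystander; origin under its centre
- oak: brown wooden block 62 x 62 x 40 mm, loose bystander; origin under its centre
- jar: clear jar with a yellowish lid, 63 mm wide, 76 mm high, loose bystander; origin under its centre

How it is judged:
On the way, in this order (a step that is already met when the one before it is completed fails the run):
1. the drawer is pulled open (value of joint cabinet_drawer0 above 0.1 m), for 0.1 s.
2. both prongs stand in holes of the ring (z of each of prong_a, prong_b in the frame of lock_face below -0.008 m and horizontal distance between prong_a and lock_face between 0.024 and 0.04 m and horizontal distance between prong_b and lock_face between 0.024 and 0.04 m), for 0.2 s.
3. the ring is tight while both prongs are in its holes (all of step 2 and value of joint lock_ring above 0.95 rad), for 0.2 s.
At the end, for the whole second after the job is handed in: The lock ring is tight (its joint above 0.94 rad of 1.0), and the spanner lies still and level (within 0.12 rad), prongs down, on the floor of the drawer, its origin and its grip point inside the drawer's walls and within 10 mm of resting height; the drawer is still more than 80 mm out (value of joint lock_ring above 0.94 rad and value of joint cabinet_drawer0 above 0.08 m and x of pin_spanner in the frame of drawer_floor between -0.095 and 0.092 m and y of pin_spanner in the frame of drawer_floor between -0.125 and 0.125 m and x of handle_grip in the frame of drawer_floor between -0.095 and 0.092 m and y of handle_grip in the frame of drawer_floor between -0.125 and 0.125 m and z of pin_spanner in the frame of drawer_floor between -0.006 and 0.01 m and angle between pin_spanner's own z axis and vertical below 0.12 rad and linear speed of pin_spanner below 0.02 m/s); the robot touches nothing.
It fails at once if the fingers press on the spindle head or the ring (over 6 N) (contact force between the fingers and spindle_head above 6 N).
It fails at once if a loose bystander is shoved by more than 30 mm (distance of any of bowl, wax_tin, oak, jar from where it was at the start of the episode above 0.03 m).
It also fails if it takes over 67 s, if anything falls off the work surface, if the arm or the gripper's body presses on something with over 40 N, if the wrist force passes 120 N, or if a joint passes its speed limit or range.

## Working session

There is one attempt and no reset: what is moved stays moved. The work goes in short steps, each a Python script; the robot and the scene stay as the last script left them, time stands still between calls to the robot, and variables do not carry over. Pictures are saved under pics/ and viewed, at most 10 in all, crops included, and the job is handed in when it is done.

```bash
mkdir -p pics; ls; python3 - <<'E'
from cell import *
import cv2,numpy as np
for c in ["scene","top"]:
    im=snapshot(c); cv2.imwrite(f"pics/{c}0.png",im[:,:,::-1])
    k=calibration(c); print(c,np.round(k["intrinsics"],1).tolist(),np.round(-k["R"].T@k["t"],3),np.round(k["R"],3).tolist())
    for n in ["cabinet_drawer0_handle","drawer_floor","cabinet","spindle_head","lock_face","bowl","wax_tin","oak","jar","pin_spanner"]:
        print(n,[(np.round(d["location"],4).tolist(),round(d["p"],2)) for d in landmark_of(c,n)[:2]])
s=get_state();print(s)
E
```

```text
pics
scene [[427.9, 0.0, 286.0], [0.0, 427.9, 212.4], [0.0, 0.0, 1.0]] [-0.182  1.002  0.617] [[-0.752, -0.659, 0.005], [-0.283, 0.317, -0.905], [0.595, -0.682, -0.425]]
cabinet_drawer0_handle [([0.5578, -0.0006, 0.0474], 0.91)]
drawer_floor [([0.7018, -0.0077, 0.0262], 0.88)]
cabinet [([0.7071, -0.0089, 0.0005], 0.94)]
spindle_head [([0.4727, 0.3498, 0.0015], 0.8)]
lock_face [([0.4722, 0.3534, 0.0687], 0.84)]
bowl [([0.3968, 0.1781, 0.0038], 0.75)]
wax_tin [([0.6215, 0.4742, -0.0012], 0.78)]
oak [([0.4388, 0.5077, -0.0003], 0.83), ([0.7089, -0.0073, -0.0016], 0.56)]
jar [([0.4925, -0.272, 0.0031], 0.72)]
pin_spanner []
top [[471.9, 0.0, 285.1], [0.0, 471.9, 215.1], [0.0, 0.0, 1.0]] [0.319 0.094 1.48 ] [[0.01, -1.0, -0.003], [-0.986, -0.009, -0.168], [0.168, 0.005, -0.986]]
cabinet_drawer0_handle [([0.5535, -0.0043, 0.0478], 0.95)]
drawer_floor []
cabinet [([0.7091, -0.0097, 0.0002], 0.68)]
spindle_head [([0.4765, 0.3534, -0.0014], 0.75)]
lock_face [([0.4749, 0.3464, 0.0679], 0.67)]
bowl [([0.4032, 0.1793, -0.0012], 0.98)]
wax_tin [([0.6197, 0.4828, -0.0036], 0.94)]
oak [([0.4409, 0.5072, -0.001], 0.59)]
jar [([0.496, -0.2717, 0.0029], 0.89), ([0.7138, -0.01, 0.0008], 0.51)]
pin_spanner []
{'t': 1.1, 'joints': array([ 1.30509189,  0.46861148, -0.04863319,  1.53248794,  0.02409048,
        1.14103978, -0.08229067]), 'qd': array([ 0.00036138,  0.00119562, -0.00022558, -0.00048532,  0.00033354,
        0.00093721,  0.00179332]), 'tau': array([-1.49903517e-04, -5.10175538e+01, -4.66681353e-02, -2.38009393e+01,
        1.08741372e-02,  9.52048867e-04, -4.87700206e-06]), 'position': array([ 0.15842165, -0.65615644,  0.23133232]), 'tcp_rot': array([9.92996003e-01, 1.18147943e-01, 3.25933236e-05, 1.40448516e-05]), 'ft_force': array([-0.36067709,  0.40705489,  0.34457579]), 'torque': array([0.02371334, 0.05523665, 0.04696626]), 'grip_force': 0.0, 'width': 0.999127087093553}
```

View pics/scene0.png

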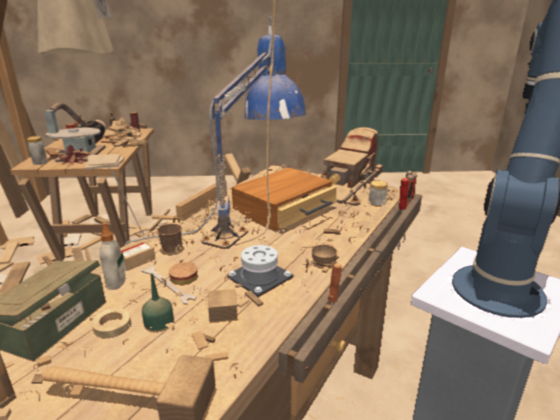

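View pics/top0.png

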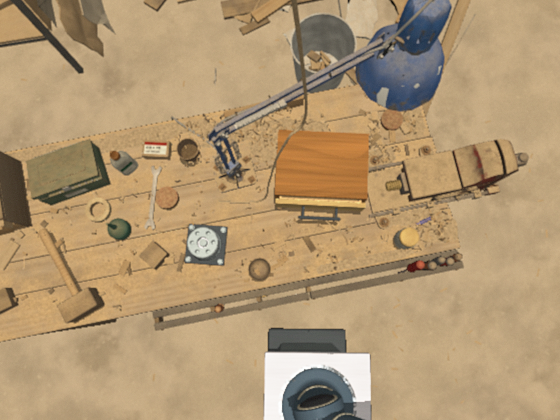

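The scene shows the cabinet at (285,195) and the spindle head at (260,265); in the top view they're at (320,170) and (206,243), with the handle at (318,215). Next I rectify both to metric views to get the yaw and the hole angles.

```bash
cat > h.py <<'E'
from cell import *
import cv2,numpy as np
from scipy.spatial.transform import Rotation as Ro
def proj(c,X):
    k=calibration(c); p=np.atleast_2d(X)@k["R"].T+k["t"]; p=p@k["intrinsics"].T; return p[:,:2]/p[:,2:]
def rect(c,im,cx,cy,z,half,n=400):
    # orthographic view of plane z: up=+x, left=+y
    w=np.array([[cx+half,cy+half,z],[cx+half,cy-half,z],[cx-half,cy-half,z],[cx-half,cy+half,z]])
    H=cv2.getPerspectiveTransform(proj(c,w).astype(np.float32),np.float32([[0,0],[n,0],[n,n],[0,n]]))
    return cv2.warpPerspective(im,H,(n,n),flags=cv2.INTER_CUBIC)
def down(yaw):  # tool down, tool y (closing line) at angle yaw+90 => tool x at yaw
    return (Ro.from_euler('z',yaw)*Ro.from_euler('x',np.pi)).as_quat()
E
python3 - <<'E'
from h import *
t=snapshot("top")[:,:,::-1].copy()
s=snapshot("scene")[:,:,::-1].copy()
a=rect("top",t,.474,.351,.07,.06,300); b=rect("scene",s,.474,.351,.07,.06,300)
c=rect("top",t,.62,-.005,.09,.16,300); d=rect("top",t,.5565,-.003,.052,.08,300)
cv2.imwrite("pics/r.png",np.vstack([np.hstack([a,b]),np.hstack([c,d])]))
E
```

```text
(no output)
```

View pics/r.png

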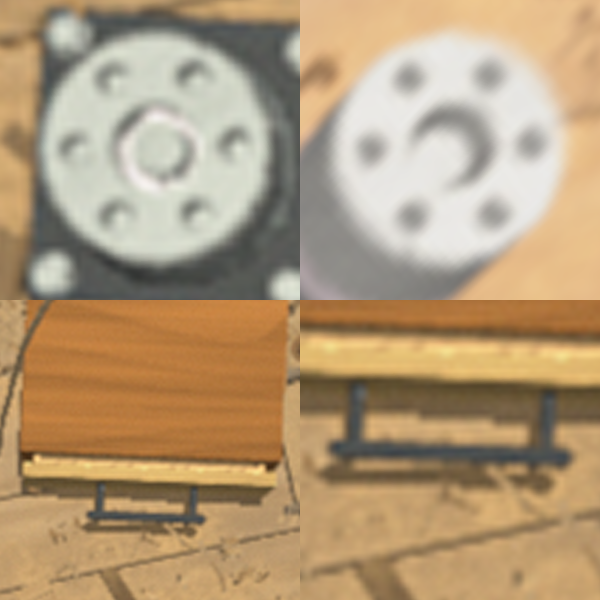

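In the rectified views the bar runs (335,448)–(568,459), giving a cabinet yaw of about -2.6° and a bar centre near (0.555,-0.004). The six holes sit at about -28.7° mod 60°, with the ring centre near (0.476,0.350). Now I hook the shut fingers into the gap behind the bar and pull.

```bash
python3 - <<'E'
from h import *
y=np.deg2rad(-2.6); u=np.array([np.cos(y),np.sin(y),0]); bar=np.array([.5550,-.0035,0])
g=bar+.0198*u
q=down(y)
end=g-.138*u; end[2]=.036
print(inverse_kinematics(end,q))
goto(g+[0,0,.2],q); clamp()
move_l(g+[0,0,.10],max_speed=.2)
print("dn",move_l(g+[0,0,.036],max_speed=.06,max_force=8),get_state()["position"],get_state()["ft_force"])
E
```

```text
[ 0.29135417  0.42995241 -0.47100861  2.2282372   0.36666988  0.55577627
 -2.07368961]
dn False [ 0.57513842 -0.00432237  0.03639696] [-0.43881422  0.09522072 -0.74117085]
```

```bash
python3 - <<'E'
from h import *
y=np.deg2rad(-2.6); u=np.array([np.cos(y),np.sin(y),0])
p=np.array(get_state()["position"])
print(move_l(p-.139*u,max_speed=.06,max_force=25))
s=get_state();print(s["position"],s["ft_force"],s["t"])
p=s["position"]; move_l(p+.003*u,max_speed=.03); p=np.array(get_state()["position"])
move_l([p[0],p[1],.2],max_speed=.2)
goto([.40,-.25,.30],down(y)) if inverse_kinematics([.40,-.25,.30],down(y)) is not None else print("noik")
release()
t=snapshot("top")[:,:,::-1].copy(); s=snapshot("scene")[:,:,::-1].copy()
for c in ["top","scene"]:
    for n in ["cabinet_drawer0_handle","drawer_floor","pin_spanner","handle_grip","prong_a","lock_face"]:
        print(c,n,[(np.round(d["location"],4).tolist(),round(d["p"],2)) for d in landmark_of(c,n)[:2]])
a=rect("top",t,.51,0,.05,.15,400); b=rect("scene",s,.51,0,.05,.15,400)
cv2.imwrite("pics/d.png",np.hstack([a,b])); print(get_state()["t"])
E
```

```text
False
[0.43635601 0.00206837 0.03638131] [ 0.27098334 -0.59567107  0.23205042] 9.025
top cabinet_drawer0_handle [([0.4185, 0.002, 0.0503], 0.56)]
top drawer_floor [([0.5639, 0.0001, 0.0191], 0.77), ([0.5382, -0.0574, 0.0209], 0.37)]
top pin_spanner [([0.5371, -0.0624, 0.0221], 0.93), ([0.4726, 0.3469, 0.0674], 0.44)]
top handle_grip [([0.5423, -0.0015, 0.0591], 0.77)]
top prong_a [([0.57, -0.0568, 0.0227], 0.73), ([0.5053, -0.0561, 0.0202], 0.58)]
top lock_face [([0.4735, 0.3473, 0.0661], 0.89)]
scene cabinet_drawer0_handle [([0.4209, 0.0022, 0.0496], 0.59)]
scene drawer_floor [([0.5607, -0.002, 0.0256], 0.97)]
scene pin_spanner [([0.5408, -0.0578, 0.0243], 0.61), ([0.5358, -0.0014, 0.0532], 0.52)]
scene handle_grip [([0.5339, -0.0041, 0.0556], 0.77)]
scene prong_a [([0.5103, -0.057, 0.0233], 0.57), ([0.5645, -0.0552, 0.0208], 0.53)]
scene lock_face [([0.4736, 0.3516, 0.0695], 0.69), ([0.5674, -0.0009, 0.027], 0.22)]
12.7917
```

View pics/d.png

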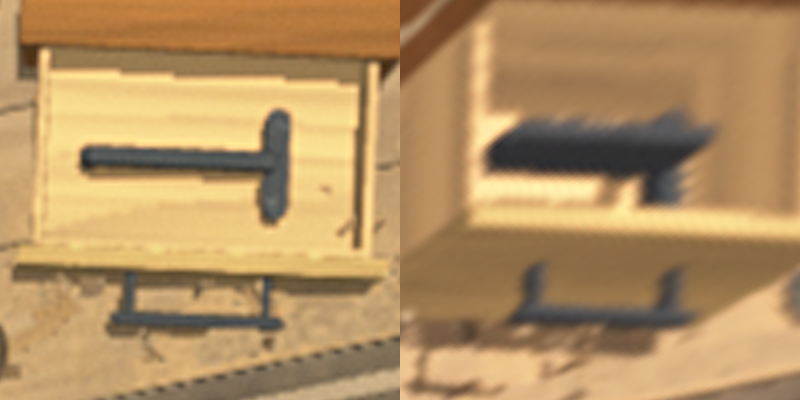

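The drawer is about 0.137 m out. The spanner handle runs (80,157)–(265,162) in the left panel, with its head at (276,167), so its origin is about (0.538,-0.058) and its yaw about -91.5°. I refine this with a dark mask and check inverse kinematics for both gripper yaws.

```bash
cat >> h.py <<'E'
def darkline(z):
    t=snapshot("top"); n=600; half=.08; cx,cy=.54,-.01
    r=rect("top",t,cx,cy,z,half,n).astype(int); m=(r.max(2)<125)
    rows,cols=np.nonzero(m); X=cx+half-rows*2*half/n; Y=cy+half-cols*2*half/n
    return X,Y
E
python3 - <<'E'
from h import *
X,Y=darkline(.068)
k=(Y>-.035)&(Y<.06)&(abs(X-.54)<.02)
ys=np.arange(-.03,.06,.005); c=[np.median(X[k&(abs(Y-v)<.0025)]) for v in ys]; w=[k[abs(Y-v)<.0003].sum() for v in ys]
f=np.polyfit(ys,c,1); print("bar x=",f,"at -.0 ->",np.polyval(f,0),"res",np.std(np.polyval(f,ys)-c))
print("bar left end",np.percentile(Y[abs(X-.54)<.006],99.5))
X,Y=darkline(.050)
k=(Y<-.04)&(abs(X-.54)<.05)
for xv in [.51,.515,.52,.525,.555,.56,.565,.57]:
    yy=Y[k&(abs(X-xv)<.002)]; print(xv,np.percentile(yy,[3,97]).round(4) if len(yy) else None)
kk=k&(abs(Y+.058)<.004);print("head x range",np.percentile(X[kk],[.5,99.5]).round(4))
for ya in [-91.5,88.5]:
    for P in [(.539,0,.041),(.539,0,.25)]: 
        j=inverse_kinematics(P,down(np.deg2rad(ya))); print(ya,P,None if j is None else j.round(2))
for ya in [-58.7,-80,-105,121.3,100,75]:
    a=np.deg2rad(ya if ya<0 else ya-180); P=np.array([.4757,.3497,.09])-.058*np.array([np.cos(a),np.sin(a),0])
    j=inverse_kinematics(P,down(np.deg2rad(ya))); print(ya,P.round(3),None if j is None else j.round(2))
E
```

```text
bar x= [0.03643619 0.53598899] at -.0 -> 0.5359889920880635 res 0.00017630394693744143
bar left end 0.06946666666666668
0.51 [-0.0641 -0.0441]
0.515 [-0.0636 -0.0447]
0.52 [-0.0639 -0.046 ]
0.525 [-0.0644 -0.0465]
0.555 [-0.0649 -0.0476]
0.56 [-0.0652 -0.0476]
0.565 [-0.0655 -0.0489]
0.57 [-0.0655 -0.0505]
head x range [0.4949 0.5763]
-91.5 (0.539, 0, 0.041) [-0.74  0.68  0.91  2.06 -0.78  0.79 -2.51]
-91.5 (0.539, 0, 0.25) [ 0.8   0.47 -1.17  1.79  0.46  1.2   2.61]
88.5 (0.539, 0, 0.041) [ 0.42  0.59 -0.65  1.99  0.53  0.73 -0.58]
88.5 (0.539, 0, 0.25) [ 0.65  0.36 -0.92  1.8   0.32  1.14 -0.4 ]
-58.7 [0.446 0.399 0.09 ] [-1.53  0.78  1.11  1.89 -0.83  1.02 -2.65]
-80 [0.466 0.407 0.09 ] [-0.03  0.87 -1.18  1.76  0.88  1.15  1.82]
-105 [0.491 0.406 0.09 ] [-0.02  0.89 -1.18  1.71  0.9   1.18  1.42]
121.3 [0.446 0.399 0.09 ] [-0.15  0.69 -0.93  1.81  0.67  0.98 -0.82]
100 [0.466 0.407 0.09 ] [-0.2   0.69 -0.85  1.77  0.62  0.98 -1.13]
75 [0.491 0.406 0.09 ] [-0.14  0.75 -0.93  1.72  0.69  1.04 -1.58]
```

```bash
python3 - <<'E'
from h import *
q=down(np.deg2rad(87.9)); P=np.array([.5368,.0015,.041])
goto(P+[0,0,.13],q)
print("dn",move_l(P,max_speed=.1,max_force=10)); s=get_state(); print(s["position"],s["ft_force"])
clamp(); s=get_state(); print(s["width"],s["grip_force"],s["position"])
move_l(P+[0,0,.03],max_speed=.05); move_l(P+[0,0,.16],max_speed=.2)
s=get_state(); print(s["width"],s["grip_force"],s["ft_force"],s["torque"])
C=np.array([.4757,.3497]); a=np.deg2rad(-58.7); d=np.array([np.cos(a),np.sin(a)])
x=C-.058*d
goto([*x,.2],down(a+np.pi)); move_l([*x,.115],max_speed=.15)
s=get_state(); print(s["position"],s["t"])
t=snapshot("top")[:,:,::-1].copy(); sc=snapshot("scene")[:,:,::-1].copy()
zt=.115-.019+.028-.0   # head top: tip= tcp-.019
tip=s["position"][2]-.019; print("tip",tip)
A=rect("top",t,.4757,.3497,tip+.028,.08,400); B=rect("scene",sc,.4757,.3497,tip+.028,.08,400)
cv2.imwrite("pics/g.png",np.hstack([A,B]))
for c in ["top","scene"]:
    for n in ["pin_spanner","prong_a","handle_grip","lock_face"]:
        print(c,n,[(np.round(e["location"],4).tolist(),round(e["p"],2)) for e in landmark_of(c,n)[:2]])
E
```

```text
dn False
[0.53731803 0.00158004 0.04161739] [ 0.17704118  0.16763323 -0.83598996]
0.1513396383693327 59.921865463256836 [0.53739634 0.00154475 0.04134445]
0.15216200608842675 59.33017909526825 [-0.45462127 -0.01333169 -3.53067407] [ 0.03383871  0.00104759 -0.09072748]
[0.44600873 0.3997822  0.11578209] 19.9667
tip 0.09678208848463475
top pin_spanner []
top prong_a []
top handle_grip []
top lock_face [([0.4721, 0.3453, 0.0698], 0.47)]
scene pin_spanner [([0.4802, 0.349, 0.0981], 0.77)]
scene prong_a [([0.4517, 0.3313, 0.0961], 0.98), ([0.4998, 0.3686, 0.098], 0.81)]
scene handle_grip [([0.446, 0.3968, 0.1269], 0.68), ([0.4777, 0.3497, 0.0985], 0.29)]
scene lock_face [([0.4748, 0.3532, 0.0696], 0.58)]
```

View pics/g.png

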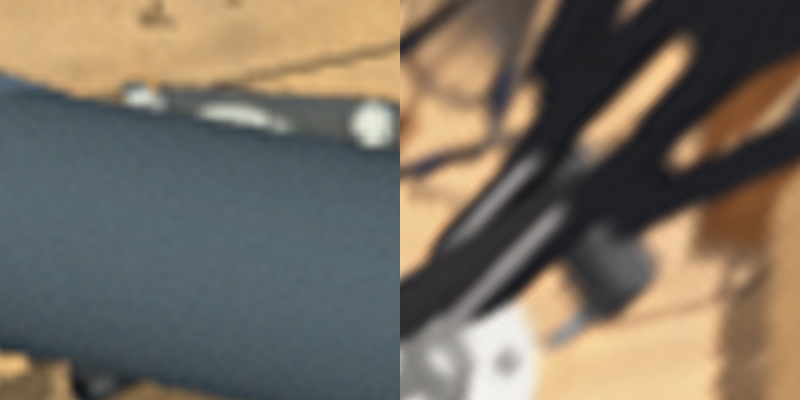

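The spanner is firmly held. The scene camera puts the prong midpoint at (0.4758,0.350), right over the ring centre. Now I feel for the holes with light, guarded descents.

```bash
cat >> h.py <<'E'
def pose(C,a,off,tip):
    d=np.array([np.cos(a),np.sin(a)]); x=np.asarray(C)-off*d
    return np.array([*x,tip+.019-.0006]),down(a+np.pi)
E
python3 - <<'E'
from h import *
C0=np.array([.4757,.3497]); a0=np.deg2rad(-58.7); d=np.array([np.cos(a0),np.sin(a0)]); n=np.array([-d[1],d[0]])
tries=[(0,0,0),(2.5,0,0),(-2.5,0,0),(0,2.5,0),(0,-2.5,0),(0,0,3),(0,0,-3)]
for u,v,w in tries:
    C=C0+1e-3*(u*d+v*n); a=a0+np.deg2rad(w)
    p,q=pose(C,a,.058,.0735); move_l(p,q,max_speed=.06)
    f0=get_state()["ft_force"]
    p,q=pose(C,a,.058,.060); h=move_l(p,q,max_speed=.025,max_force=5)
    s=get_state(); print((u,v,w),h,"tip",round(s["position"][2]-.0190+0,4),"df",np.round(s["ft_force"]-f0,1),np.round(s["torque"],2),round(s["t"],2))
    if not h or s["position"][2]-.019<.066: break
E
```

```text
(0, 0, 0) False tip 0.0594 df [ 1.  -0.   1.1] [ 0.02  0.01 -0.01] 21.69
```

```bash
python3 - <<'E'
from h import *
C=np.array([.4757,.3497]); a0=np.deg2rad(-58.7)
p,q=pose(C,a0,.058,.0585); print(move_l(p,q,max_speed=.02,max_force=8)); dwell(.3)
for deg in range(4,49,4):
    a=a0-np.deg2rad(deg); p,q=pose(C,a,.058,.0585)
    h=move_l(p,q,max_speed=.015,max_force=20)
    s=get_state(); r=s["position"][:2]-C; F=s["ft_force"]; m=s["torque"][2]+r[0]*F[1]-r[1]*F[0]
    print(deg,h,"tip",round(s["position"][2]-.019,4),"F",np.round(F,1),"T",np.round(s["torque"],2),"M",round(m,2),round(s["t"],1))
    if h or abs(m)>1.3: break
E
```

```text
False
4 False tip 0.0579 F [-2.3  0.5 -3. ] T [0.19 0.36 0.15] M 0.26 22.7
8 False tip 0.0579 F [-2.6  0.8 -2.7] T [0.29 0.63 0.1 ] M 0.22 23.1
12 False tip 0.0579 F [-3.2  2.1 -2.8] T [0.43 0.79 0.05] M 0.18 23.5
16 False tip 0.0579 F [-3.9  1.6 -3.4] T [0.62 0.73 0.02] M 0.22 23.9
20 False tip 0.058 F [-2.9  4.  -2.1] T [0.77 0.72 0.04] M 0.17 24.3
24 False tip 0.0581 F [-2.8  3.7 -2.8] T [0.83 0.67 0.06] M 0.19 24.7
28 False tip 0.0581 F [-1.6  3.5 -3.6] T [0.98 0.56 0.05] M 0.13 25.2
32 False tip 0.058 F [-1.4  4.8 -2.4] T [1.04 0.41 0.1 ] M 0.19 25.6
36 False tip 0.058 F [-1.9  4.9 -2.6] T [1.11 0.25 0.1 ] M 0.24 26.0
40 False tip 0.058 F [-1.1  4.8 -2.2] T [1.14 0.1  0.16] M 0.27 26.4
44 False tip 0.0579 F [-3.2  4.1 -2.2] T [1.07 0.7  1.42] M 1.65 26.8
```

At 44° the moment jumped from 0.27 to 1.65 N m, so the ring is against its stop. I hold briefly, relax the torque within the hole slack, lift off and check the spanner's attitude.

```bash
python3 - <<'E'
from h import *
dwell(.4)
C=np.array([.4757,.3497]); a0=np.deg2rad(-58.7)
def M():
    s=get_state(); r=s["position"][:2]-C; F=s["ft_force"]; return np.round(F,1),np.round(s["torque"],2),round(s["torque"][2]+r[0]*F[1]-r[1]*F[0],2)
for deg in (43,42):
    p,q=pose(C,a0-np.deg2rad(deg),.058,.0585); move_l(p,q,max_speed=.01); m=M(); print(deg,m)
    if abs(m[2])<.25: break
p=get_state()["position"]; print(move_l([p[0],p[1],.0975],max_speed=.04,max_force=25)); print(M())
move_l([p[0],p[1],.2],max_speed=.15); print(M())
Q=np.array([.5373,.0015,.17]); goto(Q,down(np.deg2rad(87.9)))
s=get_state(); print(s["position"],s["t"],s["width"])
t=snapshot("top")[:,:,::-1].copy(); sc=snapshot("scene")[:,:,::-1].copy()
u,v=proj("scene",[.53,.0,.13])[0]; print(u,v)
x0,y0=int(u-75),int(v-75); A=cv2.resize(sc[y0:y0+150,x0:x0+150],(400,400),interpolation=cv2.INTER_CUBIC)
B=np.vstack([rect("top",t,.4757,.3497,.07,.06,200),rect("scene",sc,.4757,.3497,.07,.06,200)])
D=np.vstack([rect("top",t,.53,0,.05,.15,200),rect("scene",sc,.53,0,.05,.15,200)])
cv2.imwrite("pics/l.png",np.hstack([A,B,D]))
E
```

```text
43 (array([-3. ,  5.3, -1.4]), array([1.12, 0.53, 1.09]), np.float64(1.32))
42 (array([-0.6,  5. , -2.9]), array([1.24, 0.41, 0.7 ]), np.float64(0.79))
False
(array([-0. , -0.2, -3.6]), array([ 0.04,  0.04, -0.04]), np.float64(-0.04))
(array([-0. ,  0.4, -3.6]), array([0.01, 0.01, 0.04]), np.float64(0.04))
[0.53754236 0.00317734 0.17027778] 30.7417 0.14907911875352584
325.9600446286483 187.00344766405354
```

View pics/l.png

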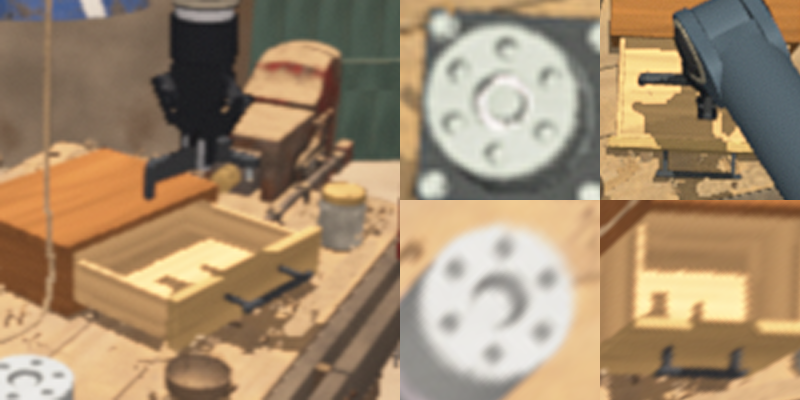

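The spanner is still level in the grip. The holes have turned by about 36°, which matches a start at 0.38 rad ending at the stop, and the drawer is still open. Now I lay the spanner back where it lay.

```bash
python3 - <<'E'
from h import *
P=np.array([.5373,.0015,0]); 
move_l(P+[0,0,.06],max_speed=.12,max_force=12)
print(move_l(P+[0,0,.0405],max_speed=.03,max_force=6)); s=get_state(); print(s["position"],s["ft_force"])
release(); dwell(.2); move_l([P[0],P[1],.2],max_speed=.12); 
goto([.40,-.25,.30],down(np.deg2rad(-2.6))); s=get_state(); print(s["t"],s["ft_force"])
t=snapshot("top")[:,:,::-1].copy(); sc=snapshot("scene")[:,:,::-1].copy()
for c in ["top","scene"]:
    for n in ["cabinet_drawer0_handle","drawer_floor","pin_spanner","handle_grip","bowl","oak","wax_tin","jar"]:
        print(c,n,[(np.round(e["location"],4).tolist(),round(e["p"],2)) for e in landmark_of(c,n)[:1]])
u,v=proj("scene",[.53,.0,.05])[0]; x0,y0=int(u-75),int(v-75)
A=cv2.resize(sc[y0:y0+150,x0:x0+150],(400,400),interpolation=cv2.INTER_CUBIC)
cv2.imwrite("pics/f.png",np.hstack([A,rect("top",t,.51,0,.05,.15,400)]))
E
```

```text
True
[0.53741639 0.00161566 0.04300142] [1.56086152 0.42022778 3.4755295 ]
35.9917 [-0.41165913  0.25528657 -0.07166492]
top cabinet_drawer0_handle [([0.4153, 0.0032, 0.0514], 0.62)]
top drawer_floor [([0.5615, 0.0001, 0.0207], 0.72)]
top pin_spanner [([0.5351, -0.0577, 0.021], 0.81)]
top handle_grip [([0.5405, -0.0011, 0.0582], 0.76)]
top bowl [([0.397, 0.1787, -0.0035], 0.62)]
top oak [([0.4388, 0.5092, -0.003], 0.98)]
top wax_tin [([0.6178, 0.4811, -0.0025], 0.61)]
top jar [([0.4921, -0.2712, 0.0025], 0.78)]
scene cabinet_drawer0_handle [([0.421, 0.001, 0.0478], 0.87)]
scene drawer_floor [([0.5626, -0.0024, 0.0262], 0.9)]
scene pin_spanner [([0.5388, -0.0572, 0.0243], 0.77)]
scene handle_grip [([0.5305, -0.0009, 0.0587], 0.74)]
scene bowl [([0.3965, 0.1782, 0.0042], 0.68)]
scene oak [([0.4393, 0.5067, 0.0021], 0.57)]
scene wax_tin [([0.6201, 0.4767, 0.0019], 0.73)]
scene jar [([0.497, -0.273, 0.0013], 0.79)]
```

View pics/f.png

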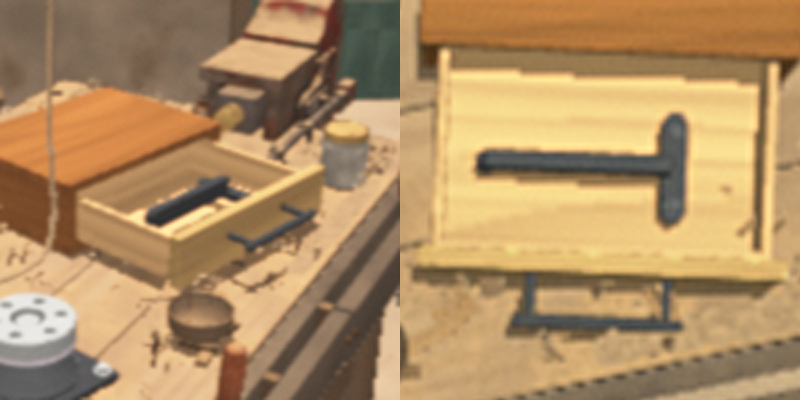

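The spanner stands level in the drawer, handle (480,162) and head (673,170) as at the start. The drawer is still out, the bystanders have not moved and the arm is clear.

```bash
python3 -c "
from cell import *
print(hand_in(), get_state()['t'])"
```

```text
the job is handed in; nothing more can be done
the job is handed in; nothing more can be done
```

The job is handed in; no verdict was shown. The ring was turned clockwise with the spanner until the moment jumped at its stop, the spanner is back level in the open drawer (about 0.137 m out), the bystanders show no movement, and the clock read about 36 s of the 67 s allowed.

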